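# Fetch a bearing from the parts carousel and set it up for pressing

## Task

Turn the covered parts carousel until the bin with the large ball bearing stands at the opening in the cover, take the bearing out, and set it gently and flat on the hub shell between the two jaws of the press nest. Then stand the press drift that matches it in diameter, disc down and grip up, squarely on top of the bearing, and let go. Leave the other parts in the carousel and everything else on the bench where it is.

Things in the scene. Friction and masses are not known exactly. Their poses are not given: they have to be found in the camera images.
- carousel_base: fixed base of the parts carousel, dark steel disc 376 mm across; origin on the carousel's axis at bench height, z up. A fixed clear dust cover over the tray, 50 to 53 mm above the bench, has one open sector 66 degrees wide, centred on the base's -x direction (roughly facing the robot), edged by 6 mm aluminium strips (tops 55 mm up). Three cover posts at the rim reach 58 mm
- carousel (a joint): angle in rad of the revolving white tray, positive anticlockwise seen from above; turns freely at least one and a half turns each way with a light steady drag (about 0.08 N m) and stays where left. It has six equal 60 degree bins; it reads 0 at the start, however the tray stands then (up to 0.3 rad from a bin being square in the opening)
- carousel_knob (a point): centre of the round black knurled knob on the carousel's axis, which turns with the tray: 48 mm in diameter, from 62 mm to 87 mm above the bench, above the cover; this point is 75 mm above the bench; its x axis turns with the tray and points along the middle of a bin (so does every pi/3 from it)
- carousel_opening (a point): point fixed to the base in the middle of the opening, 115 mm from the axis, level with the bin floor (14 mm above the bench): the middle of a bin comes here when it stands square in the opening. Bins reach from 36 to 170 mm from the axis; divider walls are 3 mm thick, tops 44 mm above the bench; outer rim top 37 mm above it
- bearing_large: the large ball bearing: steel ring 42 mm outside, 20 mm bore, 12 mm thick, with black seals; lies flat in a bin about 115 mm from the axis, alone; origin at the centre of its underside, z up; weighs 50 to 100 g
- bearing_small: the small ball bearing: 28 mm outside, 12 mm bore, 8 mm thick, in another bin; not wanted; origin at the centre of its underside
- bb_cup: black bottom bracket cup, 47 mm across, 24 mm high, in the bin opposite the sprocket; not wanted; origin at the centre of its underside
- spoke_key: spoke key, flat disc with a jaw, 34 x 43 x 9 mm, in another bin; not wanted; origin at the centre of its underside
- pad_spacer: pad spacer, small bar 16 x 39 x 9 mm, in another bin; not wanted; origin at the centre of its underside
- sprocket: toothed sprocket, 67 mm across, 9 mm thick, in the bin that is nearest the opening at the start; not wanted; origin at the centre of its underside
- press_nest: fixed press nest: dark steel plate 138 x 96 x 10 mm with a round aluminium hub shell, 44 mm outside, 32 mm bore, in the middle. On its -x and +x sides stand two curved steel jaws, 9.5 mm thick, each about 88 degrees round, inner radius 23.8 mm, tops 62 mm above the bench. Behind each jaw a block and screw, 34 mm high, reach 68 mm from the centre. Origin at bench height below the shell's centre, z up
- shell_face (a point): centre of the hub shell's top face, 40 mm above the bench, axes of the press nest: the bearing's underside belongs here. The jaws rise 22 mm above the face and flare out 5 mm in the last 9 mm; on the +y and -y sides they leave gaps about 35 mm wide at the shell, wider outside, where fingers can go down
- drift_large: the large press drift, steel: flat disc 41 mm in diameter and 10 mm thick with a round grip above it, 22 mm in diameter, up to 36 mm above the underside (neck 19 mm between 10 and 15 mm); stands on the bench disc down; origin at the centre of the underside of the disc, z along the grip; weighs 105 to 210 g
- drift_small: the small press drift: same shape and grip, but its disc is only 27 mm in diameter; stands near the large one; not wanted; origin at the centre of its underside
- grease_jar: grease jar on the bench, 54 mm across, 70 mm high; a bystander; origin at the centre of its underside
- mini_torch: small black torch lying on the bench, 96 mm long; a bystander
- brake_caliper_2: black brake caliper on the bench, 30 x 55 x 36 mm; a bystander
There are look-alikes about, which are no part of the job. Leave any blue or yellow look-alike of the drift_large alone.

How it is judged:
By the outcome, as a careful person would: the job done as asked, in the order asked, and still so for the second after the job is handed in, with the robot touching nothing.
It also fails if it takes over 72 s, if anything falls off the work surface, if the arm or the gripper's body presses on something with over 40 N, if the wrist force passes 120 N, or if a joint passes its speed limit or range.

## Robot

A 6-joint arm with a two-finger parallel gripper is mounted at the origin on a cart in front of the work surface, level with it; the furniture and walls round the work are solid. World frame = base frame: x ahead of the robot, y to its left, z up, the work surface at z = 0. Lengths are in m, angles in rad, forces in N, time in s.
With the tool pointing down it reaches from about 0.35 to 0.975 m from the base axis. Payload 7.1 kg.
Tool frame: the origin (TCP) lies at the very end of the fingers, on their centre line; the grasp point (between the pads) lies 19 mm behind it (r.hold_point_z is the distance from the TCP to the grasp point, in m); z points along the fingers, y is the line along which they close (so a half turn about z gives the same grasp; the last joint's range is limited). The gripper opens to 88 mm and grips with 3 to 60 N. Pads are 20 mm wide; open, the fingers measure 115 mm over their backs; the gripper's body (75 mm by 178 mm) begins 61 mm behind the grasp point.
Start: joints at [1.129, 0.423, 1.63, -0, 1.089, -0.019], TCP at [0.256, 0.57, 0.194] pointing down, gripper open.
Joint ranges: [-3, 3], [-0.9, 2.11], [0.09, 2.58], [-1.31, 4.45], [0.11, 2.69], [-2.54, 2.54]. Speed limits (rad/s): [2.39, 2.39, 3.01, 3.14, 3.14, 3.14].

## Interface

Orientations are given as a 3x3 rotation matrix whose columns are the frame's x, y, z axes.
In Python, from bench import r, hand, cams, ticket gives the robot as it stands. The module is installed in compiled form; this text tells all that it offers. Calls block until the motion is done:
- r.goto(position, orientation): joint-space move of the TCP to a pose.
- r.movel(position, frame=None, velocity=0.15): straight line of the TCP; frame=None keeps the orientation; velocity is the mean speed in m/s.
- r.movej(angles): joint-space move.
- hand.gripper_to(opening, effort=None): opening from 0.0 (shut) to 1.0 (fully open); effort is the grip in N (None keeps the last); returns when the fingers have stopped.
- r.dwell(seconds).
- r.ik(position, orientation): joint angles nearest the present ones, or None.
- cams.camera(name): name is "scene" or "side" or "wrist"; returns a dict with "image" (400x640x3 uint8, blue, green, red), "depth" (400x640 float32, m along the optical axis (not along the pixel's ray), 0 where there is no reading), "fx", "fy", "cx", "cy" (pixels), "origin" and "attitude" of the camera in the world. Camera axes: x right, y down, z forward; pixel columns grow to the right and rows downward; lengths in m; the calibration is good to about 2 mm. The wrist camera is an equidistant fisheye: a pixel r from the principal point sees the ray r / f radians off the axis. A picture is of the moment at which its call begins.
A pose or a line that the arm cannot do raises r.IKError and nothing moves.
- ticket.hand_in(): hands the job in; it is judged then, once.
Readings, each from a call of its own:
- r.current_t(): time.
- r.current_joints(): joint angles.
- r.current_qd(): joint speeds.
- r.current_tau(): joint torques, N m.
- r.current_ee_pos(): TCP position.
- r.current_tcp_rot(): TCP orientation.
- r.current_contact_force(): force on the tool from outside, world axes, zero at the start.
- r.current_torque(): the same for the moment, N m.
- r.current_grip_width(): opening from 0.0 (shut) to 1.0 (fully open).
- r.current_grip_force(): force on a finger pad.
Only numpy, scipy, OpenCV 4.12 (cv2) and the standard library are available. Lean on these libraries where they do the work, as an engineer would, in place of code of your own. Each camera call takes 0.05 s, during which the arm holds its last target. There are 200 camera calls.

## Working session

There is one attempt and no reset: what is moved stays moved. The work goes in short steps, each a Python script; the robot and the scene stay as the last script left them, time stands still between calls to the robot, and variables do not carry over. Pictures are saved under pics/ and viewed, at most 10 in all, crops included, and the job is handed in when it is done.

```bash
mkdir -p pics
cat > h.py <<'E'
import numpy as np, cv2
from bench import r, hand, cams, ticket
def ray(c,u,v):
    x=(u-c['cx'])/c['fx']; y=(v-c['cy'])/c['fy']
    return np.array(c['attitude'])@np.array([x,y,1.0])
def onz(c,u,v,z):
    d=ray(c,u,v); o=np.array(c['origin']); return o+d*(z-o[2])/d[2]
def proj(c,p):
    q=np.array(c['attitude']).T@(np.array(p)-np.array(c['origin'])); return c['cx']+c['fx']*q[0]/q[2], c['cy']+c['fy']*q[1]/q[2]
def fray(c,u,v):
    a=np.array([u-c['cx'],v-c['cy']]); R=np.hypot(*a); t=R/c['fx']
    d=np.array([*(a/max(R,1e-9)*np.sin(t)),np.cos(t)]); return np.array(c['attitude'])@d
def fonz(c,u,v,z):
    d=fray(c,u,v); o=np.array(c['origin']); return o+d*(z-o[2])/d[2]
def fproj(c,p):
    q=np.array(c['attitude']).T@(np.array(p)-np.array(c['origin'])); t=np.arctan2(np.hypot(q[0],q[1]),q[2]); a=np.arctan2(q[1],q[0])
    return c['cx']+c['fx']*t*np.cos(a), c['cy']+c['fx']*t*np.sin(a)
def down(yaw):  # tool y axis (closing) at angle yaw+90: x axis at yaw
    c,s=np.cos(yaw),np.sin(yaw); return np.array([[c,s,0],[s,-c,0],[0,0,-1.]])
E
python3 - <<'E'
from h import *
import pickle
for n in ("scene","side","wrist"):
    c=cams.camera(n); cv2.imwrite(f"pics/{n}0.png",c['image']); pickle.dump(c,open(f"{n}0.pkl","wb"))
    print(n,np.round(c['origin'],3),np.round(c['attitude'],2).tolist(),c['fx'],c['cx'],c['cy'])
print(r.current_t(),np.round(r.current_tcp_rot(),2).tolist())
E
```

```text
scene [-0.7   -0.758  0.846] [[0.57, -0.39, 0.73], [-0.82, -0.26, 0.51], [-0.01, -0.89, -0.46]] 503.9286030594956 317.8892473100565 200.37007534959324
side [ 0.098 -0.729  0.672] [[0.89, -0.23, 0.4], [-0.47, -0.46, 0.76], [0.01, -0.86, -0.52]] 433.11378758519396 313.32833809883715 199.87121626791293
wrist [0.192 0.598 0.384] [[0.41, 0.88, 0.24], [0.91, -0.39, -0.11], [-0.0, 0.26, -0.96]] 309.70691628693146 318.83556293912864 201.95680052423793
0.15 [[-0.91, 0.41, -0.0], [0.41, 0.91, -0.0], [0.0, -0.0, -1.0]]
```

View pics/scene0.png

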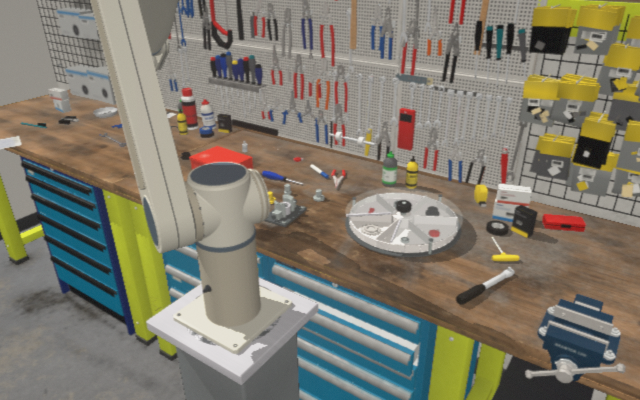

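View pics/side0.png

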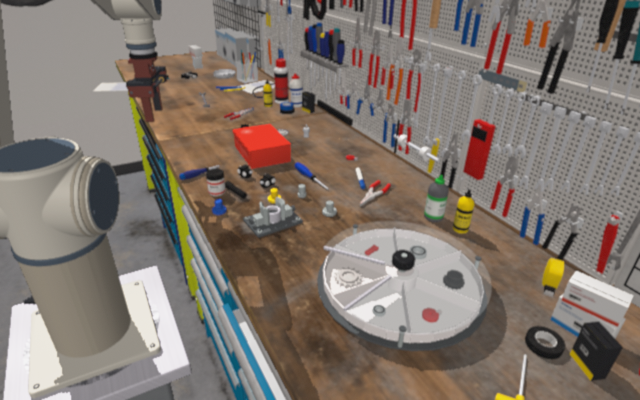

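Side view: carousel knob at (403,260), sprocket (347,277), cup (454,279), bearing candidates (380,337) and (407,237). The nest is at (272,217). Drift candidates: grey at (329,209) and (301,190), yellow (273,195), blue (219,207). I'll enlarge to check.

Run:
```python
from h import *
import pickle
c=pickle.load(open("side0.pkl","rb"));im=c['image']
a=cv2.resize(im[160:240,180:350],(800,376),interpolation=cv2.INTER_CUBIC)
b=cv2.resize(im[215:355,310:500],(300,221),interpolation=cv2.INTER_CUBIC)
b=np.pad(b,((0,0),(0,500),(0,0)))
s=pickle.load(open("scene0.pkl","rb"))['image'][175:260,340:470]
b[:,310:310+338]=cv2.resize(s,(338,221),interpolation=cv2.INTER_CUBIC)
cv2.imwrite("pics/c1.png",np.vstack([a,b]))
for n,u,v,z in [("knob",403,260,.085),("spr",347,277,.02),("cup",454,279,.03),("bA",380,337,.02),("bB",407,237,.02),("nest",272,217,.04),("g1",329,209,.018),("g2",301,190,.018)]:
    print(n,np.round(onz(c,u,v,z),3))
c=pickle.load(open("scene0.pkl","rb"))
for n,u,v,z in [("knob",403,206,.085),("nest",280,210,.03),("g1",319,195,.018)]: print(n,np.round(onz(c,u,v,z),3))
```

```text
knob [ 0.612 -0.177  0.085]
spr [ 0.518 -0.107  0.02 ]
cup [ 0.72 -0.23  0.03]
bA [ 0.485 -0.283  0.02 ]
bB [ 0.736 -0.046  0.02 ]
nest [0.453 0.167 0.04 ]
g1 [0.625 0.163 0.018]
g2 [0.602 0.296 0.018]
knob [ 0.607 -0.172  0.085]
nest [0.447 0.201 0.03 ]
g1 [0.63  0.168 0.018]
```

View pics/c1.png

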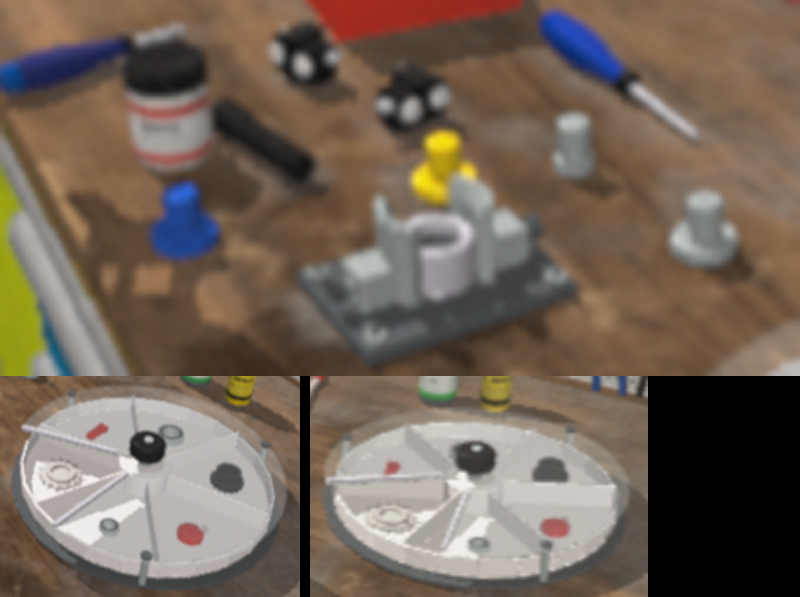

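Two grey drifts: (329,209) has the wide disc, while (301,190) has a disc barely wider than its grip. So drift_large is (329,209). Blue and yellow are look-alikes. Two rings sit in the tray: side (418,250) looks bigger than (378,309), although it is further away. The wrist camera should confirm that.

Run:
```python
from h import *
import pickle
for i,(p,yaw) in enumerate([((0.50,0.17,0.25),np.pi),((0.53,-0.17,0.25),np.pi)]):
    r.goto(p,down(yaw)); r.dwell(0.1)
    c=cams.camera("wrist"); pickle.dump(c,open(f"w{i}.pkl","wb")); cv2.imwrite(f"pics/w{i}.png",c['image'])
    print(np.round(c['origin'],3),np.round(c['attitude'],2).tolist(),np.round(r.current_joints(),2),r.current_t())
```

```text
[0.429 0.17  0.441] [[-0.0, 0.96, 0.26], [1.0, 0.0, -0.0], [-0.0, 0.26, -0.96]] [ 0.31  0.22  1.79  0.    1.14 -1.27] 2.025
[ 0.46  -0.17   0.441] [[-0.0, 0.96, 0.26], [1.0, 0.0, -0.0], [-0.0, 0.26, -0.96]] [-0.33  0.26  1.73  0.    1.15 -1.9 ] 3.4667
```

View pics/w0.png

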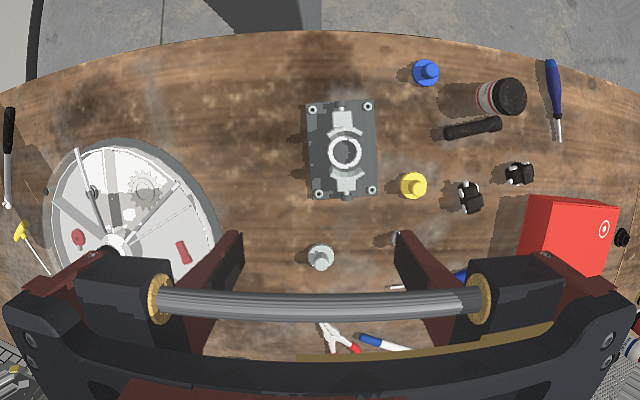

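View pics/w1.png

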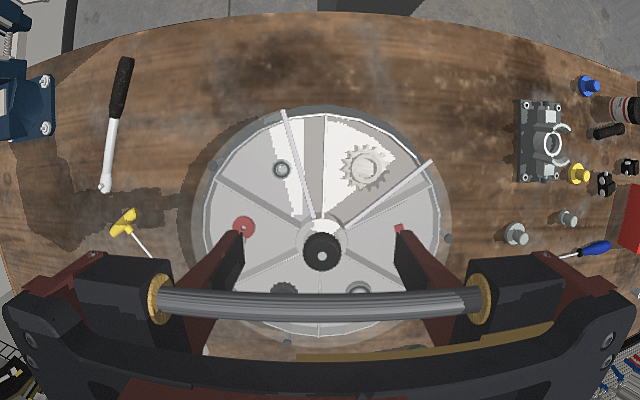

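w1: knob (322,252), sprocket in the opening (363,168), strips along (283,112)-(318,215) and (432,160)-(345,225). One ring is at (282,170), the other at (358,288) and partly hidden. w0: nest shell (345,152), big drift grip (321,255). Next I measure these.

Run:
```python
from h import *
import pickle
w1=pickle.load(open("w1.pkl","rb"));w0=pickle.load(open("w0.pkl","rb"))
P=lambda c,u,v,z:np.round(fonz(c,u,v,z)[:2],4)
g=cv2.cvtColor(w1['image'],cv2.COLOR_BGR2GRAY).astype(int)
hsv=cv2.cvtColor(w1['image'],cv2.COLOR_BGR2HSV)
# knob
m=(g<60).astype(np.uint8); m[:228]=0;m[272:]=0;m[:,:295]=0;m[:,350:]=0
n,l,s,ce=cv2.connectedComponentsWithStats(m);k=1+np.argmax(s[1:,4]);print("knob",s[k],ce[k],P(w1,*ce[k],.087),P(w1,s[k][0],ce[k][1],.087),P(w1,s[k][0]+s[k][2],ce[k][1],.087))
for u,v in [(283,112),(318,215),(432,160),(345,225)]: print("strip",P(w1,u,v,.055))
for u,v in [(282,170),(358,288),(363,168),(244,227),(399,228),(284,288)]: print("obj",P(w1,u,v,.022))
print("shell",P(w0,345,152,.04)); print("drift",P(w0,321,250,.036),P(w0,322,262,.01))
for u,v in [(312,108),(368,105),(373,189),(312,195)]: print("bolt",P(w0,u,v,.012))
A=cv2.resize(w1['image'][100:300,200:450],(800,640),interpolation=cv2.INTER_CUBIC)[:600]
A[:,:]=A; cv2.imwrite("pics/c2.png",A)
B=cv2.resize(w0['image'][90:280,280:400],(380,600),interpolation=cv2.INTER_CUBIC)
cv2.imwrite("pics/c3.png",B)
```

```text
knob [303 232  38  39 581] [320.62994836 252.51290878] [ 0.6216 -0.1675] [ 0.6218 -0.1896] [ 0.6217 -0.142 ]
strip [ 0.4499 -0.2144]
strip [ 0.5825 -0.171 ]
strip [ 0.5075 -0.0219]
strip [ 0.5963 -0.1352]
obj [ 0.5284 -0.2206]
obj [ 0.7136 -0.1082]
obj [ 0.5253 -0.1093]
obj [ 0.6122 -0.2795]
obj [ 0.6132 -0.0519]
obj [ 0.7138 -0.2242]
shell [0.4711 0.2034]
drift [0.6105 0.1727] [0.6425 0.1745]
bolt [0.4132 0.16  ]
bolt [0.4078 0.2369]
bolt [0.5266 0.2471]
bolt [0.5357 0.1598]
```

View pics/c2.png

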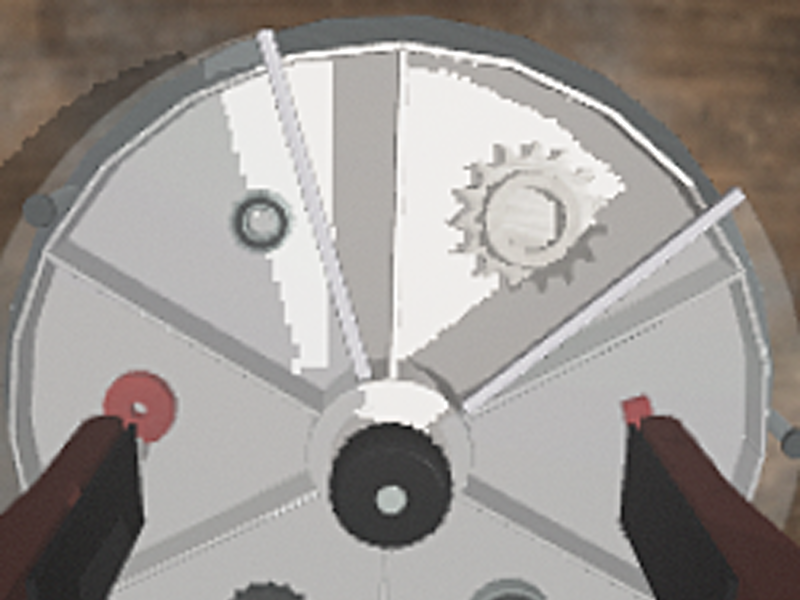

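View pics/c3.png

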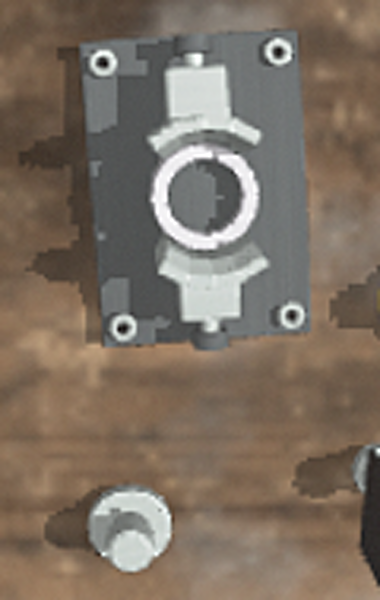

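The ring at (282,170) is about 25-28 mm across, so it is the small bearing. The large one is at (358,288), about 30° from the axis, and needs roughly +2.3 rad to reach the opening (~163°). Turning the knob now.

Run:
```python
from h import *
import pickle
ax=np.array([0.6216,-0.1665]); D=2.29; y0=0.2
r.goto((*ax,0.14),down(y0)); print(np.round(r.current_joints(),2))
hand.gripper_to(0.9,20); r.movel((*ax,0.063)); print("F",np.round(r.current_contact_force(),1))
hand.gripper_to(0.3,15); print("w",r.current_grip_width(),np.round(r.current_contact_force(),1),r.current_t())
q=np.array(r.current_joints()); N=6
for i in range(1,N+1):
    p=q.copy(); p[5]-=D*i/N; r.movej(p)
    print(np.round(r.current_contact_force(),1),np.round(r.current_torque(),2))
hand.gripper_to(0.9); r.movel((*ax,0.16),velocity=.25)
r.goto((0.47,-0.12,0.2),down(np.deg2rad(163))); r.dwell(.1)
c=cams.camera("wrist"); pickle.dump(c,open("w2.pkl","wb")); cv2.imwrite("pics/w2.png",c['image']); print(r.current_t())
```

```text
[-0.28  0.51  1.63 -0.    1.01  1.09]
F [ 0.3 -0.   0.8]
w 0.3024804843536079 [ 0.5 -0.2  0.2] 7.9917
[-0.1  0.2 -0.3] [-0.03  0.13  0.01]
[-0.4 -1.2 -0.5] [-0.06  0.09  0.03]
[-0.3 -0.2 -0.1] [-0.14  0.04  0.  ]
[ 0.2 -0.9 -0.1] [-0.07  0.09  0.02]
[ 0.4  0.4 -0.4] [-0.05 -0.01  0.03]
[-0.4  0.5 -0.5] [-0.03 -0.01  0.  ]
13.0167
```

View pics/w2.png

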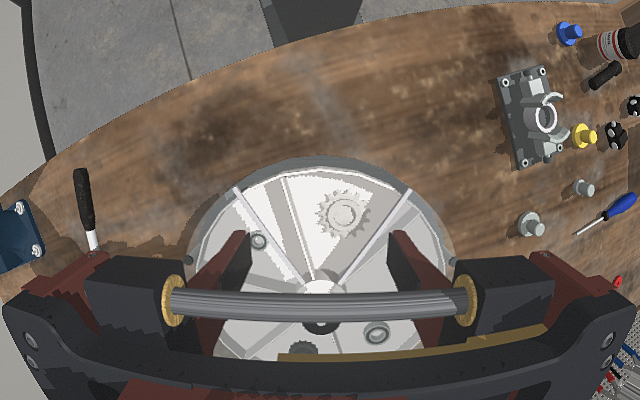

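The tray didn't move: the fingers closed to 0.30 (26 mm) without meeting the knob. I'll go back and check with the side camera.

Run:
```python
from h import *
import pickle
w1=pickle.load(open("w1.pkl","rb"))
d=w1['depth'];print("depth knob",d[250:256,318:324].mean())
t=fray(w1,320.6,252.5); A=np.array(w1['attitude']); z=d[252,314]; print(np.array(w1['origin'])+t*z/(A[:,2]@t))
z=d[170,282]; t=fray(w1,282,170); print(np.array(w1['origin'])+t*z/(A[:,2]@t))
z=d[60,250]; t=fray(w1,250,60); print(np.array(w1['origin'])+t*z/(A[:,2]@t))
ax=np.array([0.6216,-0.1665]); r.goto((*ax,0.12),down(0.2)); hand.gripper_to(0.9)
r.movel((*ax,0.063)); print(np.round(r.current_ee_pos(),4))
hand.gripper_to(0.5); print(r.current_grip_width(),r.current_grip_force())
c=cams.camera("side"); im=c['image']; print(proj(c,(*ax,.063)),proj(c,(*ax,.087)))
cv2.imwrite("pics/s1.png",cv2.resize(im[180:300,320:480],(800,600),interpolation=cv2.INTER_CUBIC))
```

```text
depth knob 0.37228587
[ 0.62218111 -0.16752253  0.08576511]
[ 0.52380227 -0.21721014  0.0501725 ]
[ 0.37090928 -0.26811297  0.00094253]
[ 0.6217 -0.1665  0.0631]
0.5009660325271437 0.0
(np.float64(402.32716804676033), np.float64(263.8082342307617)) (np.float64(403.62664970726837), np.float64(255.16222856899938))
```

View pics/s1.png

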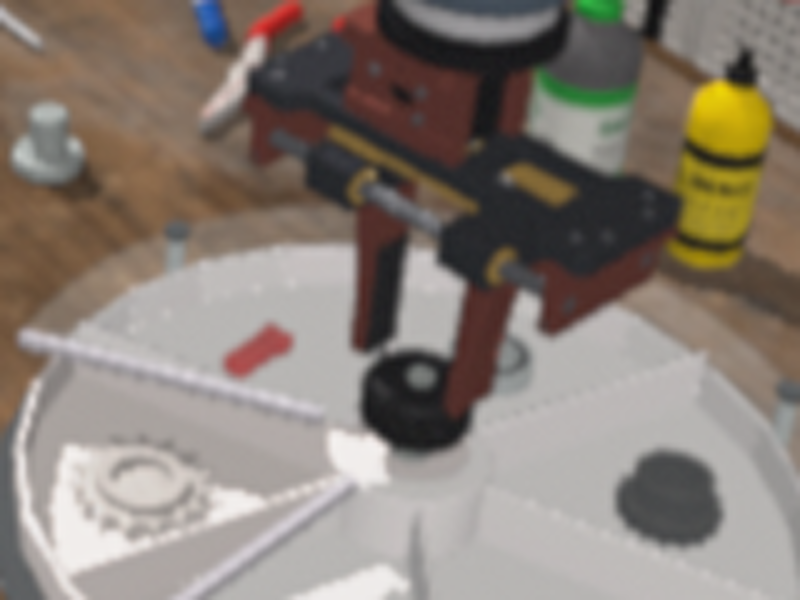

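The knob seems centred between the fingers, but their tips look level with its top. I'll check the real tip height using wrist depth.

Run:
```python
from h import *
import pickle
print("hp",r.hold_point_z)
for f,tz in (("w1",.25),("w2",.2)):
    w=pickle.load(open(f+".pkl","rb")); A=np.array(w['attitude']);o=np.array(w['origin'])
    d=w['depth']; P=np.full((400,640,3),9.)
    for v in range(190,300):
        for u in range(150,500):
            if 0<d[v,u]<.3:
                t=fray(w,u,v); P[v,u]=o+t*d[v,u]/(A[:,2]@t)
    for lo,hi in ((150,319),(320,500)):
        q=P[:,lo:hi].reshape(-1,3); q=q[q[:,2]<8]; k=np.argsort(q[:,2])[:5]; print(f,tz,np.round(q[k],3).tolist())
print(np.round(r.current_joints(),3))
c=cams.camera("side");A=np.array(c['attitude'])
for u,v in ((459,405),(460,395),(480,320),(375,335),(430,420)):
    U,V=320+u/5,180+v/5; z=c['depth'][int(round(V)),int(round(U))]; print(u,v,np.round(np.array(c['origin'])+ray(c,U,V)*z,3))
```

```text
hp 0.0187
w1 0.25 [[0.526, -0.214, 0.278], [0.522, -0.214, 0.278], [0.536, -0.214, 0.278], [0.535, -0.214, 0.279], [0.521, -0.218, 0.279]]
w1 0.25 [[0.524, -0.125, 0.278], [0.536, -0.125, 0.278], [0.526, -0.126, 0.278], [0.525, -0.125, 0.278], [0.52, -0.122, 0.279]]
w2 0.2 [[0.449, -0.162, 0.228], [0.461, -0.159, 0.228], [0.462, -0.159, 0.228], [0.449, -0.161, 0.228], [0.463, -0.16, 0.228]]
w2 0.2 [[0.476, -0.074, 0.227], [0.475, -0.077, 0.228], [0.476, -0.08, 0.228], [0.485, -0.084, 0.228], [0.483, -0.084, 0.228]]
[-0.28   0.611  1.662 -0.     0.869  1.091]
459 405 [ 0.617 -0.198  0.095]
460 395 [ 0.619 -0.196  0.099]
480 320 [ 0.62 -0.2   0.14]
375 335 [ 0.612 -0.146  0.099]
430 420 [ 0.612 -0.188  0.081]
```

The actual fingertips are 28 mm above the reported TCP, and both the wrist and side depth agree on this. I'll apply that offset in every move and redo the turn.

```bash
cat >> h.py <<'E'
OFF=0.028
def T(x,y,tip): return np.array([x,y,tip-OFF])
E
python3 - <<'E'
from h import *
import pickle
ax=np.array([0.6216,-0.1665]); D=2.29
hand.gripper_to(0.9,15); r.movel(T(*ax,0.066),velocity=.06); print("F",np.round(r.current_contact_force(),1))
hand.gripper_to(0.3,15); w=r.current_grip_width(); print("w",w,r.current_grip_force(),np.round(r.current_contact_force(),1),r.current_t())
if w>0.45:
    q=np.array(r.current_joints()); N=6
    for i in range(1,N+1):
        p=q.copy(); p[5]-=D*i/N; r.movej(p)
    print(np.round(r.current_contact_force(),1),np.round(r.current_torque(),2))
    hand.gripper_to(0.9); r.movel(T(*ax,0.17),velocity=.25)
    r.goto(T(0.49,-0.125,0.24),down(np.deg2rad(163))); r.dwell(.1)
    c=cams.camera("wrist"); pickle.dump(c,open("w3.pkl","wb")); cv2.imwrite("pics/w3.png",c['image'][100:360,120:520].repeat(2,0).repeat(2,1)); print(r.current_t())
E
```

```text
F [-0.3 -0.4 -0.2]
w 0.544264048267762 15.000004994217306 [0.1 5.1 2.7] 18.7083
[ 8.6  4.4 -4.7] [ 0.66 -1.39 -0.  ]
23.4667
```

View pics/w3.png

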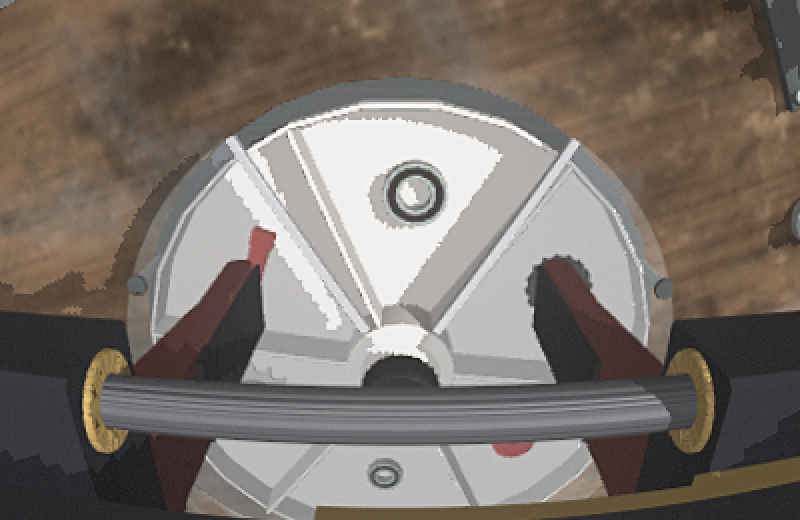

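The large bearing (42 mm by scale) is now in the opening at (415,193) in the crop, but the bin is a few degrees short of square. The left divider at (290,130) sits inside the strip at (235,140). Now to measure that and trim it.

Run:
```python
from h import *
import pickle
w=pickle.load(open("w3.pkl","rb"));ax=np.array([0.6216,-0.1665])
P=lambda u,v,z:fonz(w,120+u/2,100+v/2,z)[:2]
dg=lambda d:np.round(np.rad2deg(np.arctan2(d[1],d[0]))%360,1)
for n,a,b,z in (("divL",(290,130),(375,325),.044),("sL",(232,140),(362,328),.055),("sR",(575,143),(438,330),.055)):
    A,B=P(*a,z),P(*b,z); print(n,np.round(A,4),np.round(B,4),"dir",dg(A-B),"from axis",dg(A-ax))
g=cv2.cvtColor(w['image'],cv2.COLOR_BGR2GRAY)
b=P(415,193,.026); print("bearing",b,dg(b-ax),np.hypot(*(b-ax)), "dia",np.hypot(*(P(446,193,.026)-P(384,193,.026))))
m=(g<90).astype(np.uint8);m[:175]=0;m[220:]=0;m[:,:300]=0;m[:,355:]=0
n,l,s,ce=cv2.connectedComponentsWithStats(m);k=1+np.argmax(s[1:,4]);print(s[k],ce[k],fonz(w,*ce[k],.026))
```

```text
divL [ 0.455  -0.1814] [ 0.5893 -0.1715] dir 184.2 from axis 185.1
sL [ 0.4489 -0.2137] [ 0.5838 -0.1778] dir 194.9 from axis 195.3
sR [ 0.5088 -0.0236] [ 0.5991 -0.1329] dir 129.6 from axis 128.3
bearing [ 0.51767305 -0.12301769] 157.3 0.1126566557888064 dia 0.03884861411276592
[314 184  28  27 228] [327.14035088 197.03947368] [ 0.51820901 -0.12364799  0.026     ]
```

Run:
```python
from h import *
import pickle
ax=np.array([0.6216,-0.1665])
def blob(w):
    g=cv2.cvtColor(w['image'],cv2.COLOR_BGR2GRAY)
    m=(g<90).astype(np.uint8);m[:165]=0;m[230:]=0;m[:,:285]=0;m[:,365:]=0
    n,l,s,ce=cv2.connectedComponentsWithStats(m);k=1+np.argmax(s[1:,4]);return s[k],fonz(w,*ce[k],.026)
r.goto(T(*ax,.15),down(2.36)); r.movel(T(*ax,.066),velocity=.12)
hand.gripper_to(0.3,15); print("w",r.current_grip_width())
q=np.array(r.current_joints()); q[5]-=.126; r.movej(q)
hand.gripper_to(0.9); r.movel(T(*ax,0.15),velocity=.25)
r.goto(T(0.49,-0.125,0.24),down(np.deg2rad(163))); r.dwell(.1)
w=cams.camera("wrist"); pickle.dump(w,open("w4.pkl","wb")); s,b=blob(w); print(s,b,np.rad2deg(np.arctan2(*(b[:2]-ax)[::-1])))
r.goto(T(0.53,0.18,0.2),down(np.pi)); r.dwell(.1)
n=cams.camera("wrist"); pickle.dump(n,open("w5.pkl","wb"));print(r.current_t())
A=cv2.resize(w['image'][140:250,250:400],(400,293)); B=n['image'][60:300,190:420]; B=cv2.resize(B,(575,600)); 
out=np.zeros((600,800,3),np.uint8); out[:600,:575]=B; out[:165,575:]=cv2.resize(A,(225,165)); cv2.imwrite("pics/c5.png",out)
```

```text
w 0.5394548166952615
[305 184  28  27 221] [ 0.51460539 -0.1337836   0.026     ] 162.99761784540183
29.2083
```

View pics/c5.png

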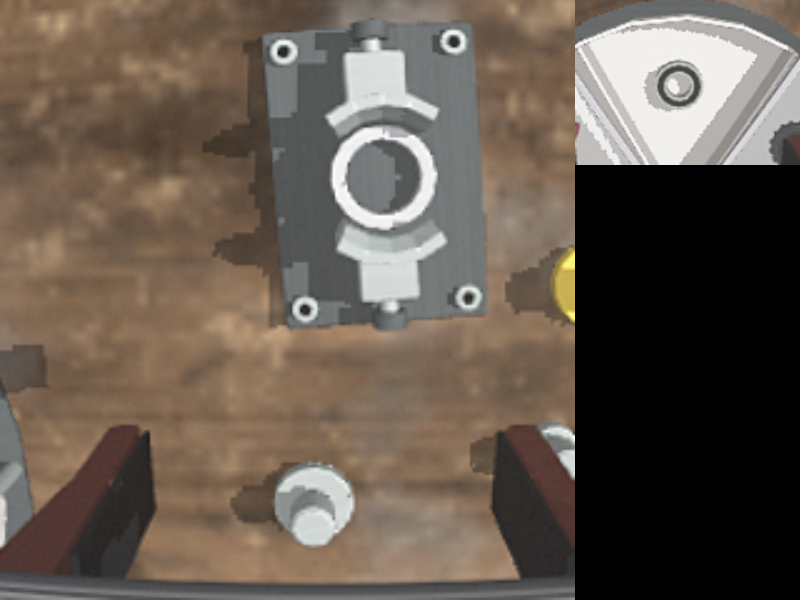

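The bin now stands square (inset). Nest: shell ring (384,177), bolts (284,52), (454,41), (469,297), (305,309). Large drift: disc (315,503), grip top (313,525).

Run:
```python
from h import *
import pickle
n=pickle.load(open("w5.pkl","rb")); P=lambda u,v,z:fonz(n,190+u/2.5,60+v/2.5,z)[:2]
b=[P(*p,.013) for p in ((284,52),(454,41),(469,297),(305,309))]
print("bolts",np.round(b,4).tolist(),"mean",np.mean(b,0))
dx=(b[3]-b[0])+(b[2]-b[1]); dy=(b[1]-b[0])+(b[2]-b[3]); print("ang",np.rad2deg(np.arctan2(dx[1],dx[0])),np.rad2deg(np.arctan2(dy[1],dy[0])))
# shell outer edge points
e=[P(*p,.04) for p in ((330,177),(438,177),(384,229),(421,139))]
(c,rad)=cv2.minEnclosingCircle(np.array(e,np.float32)); print("shell",P(384,177,.04),c,rad, [np.round(x,4) for x in e])
m=(n['image'].min(2)>200).astype(np.uint8);k,l,s,ce=cv2.connectedComponentsWithStats(m)
for i in range(1,k):
    if s[i,4]>100: print(s[i],ce[i],fonz(n,s[i,0]+s[i,2]/2,s[i,1]+s[i,3]/2,.04)[:2])
print("drift grip",P(313,525,.036),"disc",P(315,503,.010), "disc dia",np.hypot(*(P(354,503,.01)-P(275,503,.01))))
```

```text
bolts [[0.4157, 0.1608], [0.4095, 0.2368], [0.5273, 0.2459], [0.5332, 0.1697]] mean [0.4714428  0.20328405]
ang 4.363225987933805 94.53653095704588
shell [0.47143166 0.20332426] (0.47131067514419556, 0.2034434676170349) 0.022606447339057922 [array([0.4716, 0.1809]), array([0.4711, 0.2259]), array([0.4933, 0.2035]), array([0.4553, 0.2186])]
[321  76  44  34 603] [340.62852405  92.9933665 ] [0.43188527 0.20253328]
[323 111  42  41 555] [342.54414414 131.38198198] [0.47215937 0.20374612]
[  15  132  173  145 8104] [107.43928924 194.74136229] [ 0.55099119 -0.10650722]
[  23  135   42   97 1265] [ 41.05296443 193.58735178] [ 0.51934036 -0.22586075]
[325 153  43  27 498] [345.55823293 167.27108434] [0.50908229 0.20679883]
[302 247  29  31 421] [318.13539192 261.46793349] [0.62045447 0.17475345]
[185 259   8  22 102] [188.39215686 270.08823529] [0.63593507 0.01495274]
[307 323  33  31 286] [322.14335664 342.12237762] [0.73576231 0.18348706]
[  3 355  29  20 301] [ 17.79069767 364.7641196 ] [ 0.99348271 -0.61906085]
drift grip [0.63244923 0.17312778] disc [0.63354848 0.17381268] disc dia 0.03993658622343463
```

Run:
```python
from h import *
import pickle
b=(0.5143,-0.1340); Y=np.deg2rad(163)
hand.gripper_to(0.72,12)
r.goto(T(*b,.11),down(Y)); r.movel(T(*b,.03),velocity=.12); r.movel(T(*b,.0165),velocity=.03)
print("F",np.round(r.current_contact_force(),1))
hand.gripper_to(0.3,12); print("w",r.current_grip_width()*88,np.round(r.current_contact_force(),1),r.current_t())
r.movel(T(*b,.13),velocity=.12); print("w",r.current_grip_width()*88, r.current_grip_force())
s=(0.4716,0.2035)
r.goto(T(*s,.15),down(np.pi+np.deg2rad(4.45))); r.dwell(.1)
print(np.round(r.current_ee_pos(),4),r.current_t())
c=cams.camera("side"); pickle.dump(c,open("s2.pkl","wb")); im=cv2.resize(c['image'][140:240,200:340],(700,500),interpolation=cv2.INTER_CUBIC); cv2.imwrite("pics/s2.png",im)
```

```text
F [ 0.4 -0.9  0.9]
w 40.84701876591077 [-0.4 -0.   2.3] 32.8167
w 40.736121162142034 12.00009548192611
[0.472  0.2025 0.1218] 35.2917
```

Run:
```python
from h import *
s=np.array((0.4716,0.2035)); r.dwell(.2); print(np.round(r.current_ee_pos(),4)); f0=np.array(r.current_contact_force()); print("f0",np.round(f0,1))
r.movel(T(*s,.066),velocity=.12); print(np.round(np.array(r.current_contact_force())-f0,1))
z=.066
while z>.039:
    z-=.002 if z>.046 else .0006
    r.movel(T(*s,z),velocity=.03); r.dwell(.05); f=np.array(r.current_contact_force())-f0
    if np.hypot(f[0],f[1])>6 or f[2]>2: break
print("z",z,np.round(f,1),np.round(r.current_ee_pos(),4),r.current_grip_width()*88,r.current_t())
```

```text
[0.4719 0.2029 0.122 ]
f0 [ 0.1 -0.3 -0.5]
[ 0.9  0.5 -0.6]
z 0.042399999999999965 [-1.2  0.2  4. ] [0.4717 0.2035 0.0146] 40.75132662800728 41.1917
```

Run:
```python
from h import *
import pickle
s=np.array((0.4716,0.2035))
hand.gripper_to(0.56); hand.gripper_to(0.65); r.movel(T(*s,.10),velocity=.15)
# shift so wrist camera (70 mm behind) sees nest
d=np.array((0.633,0.1735))
r.goto(T(*d,.12),down(np.pi+np.deg2rad(4.45))); r.dwell(.1)
n=cams.camera("wrist"); pickle.dump(n,open("w6.pkl","wb"));cv2.imwrite("pics/w6.png",n['image']); print(r.current_t())
A=np.array(n['attitude']);o=np.array(n['origin']);pts=[]
for v in range(0,400):
    for u in range(150,500):
        if n['depth'][v,u]>0:
            t=fray(n,u,v);p=o+t*n['depth'][v,u]/(A[:,2]@t)
            if np.hypot(*(p[:2]-s))<.0225 and p[2]>.035: pts.append([*p,*n['image'][v,u]])
p=np.array(pts); print(len(p),np.percentile(p[:,2],[5,25,50,75,95]))
t=p[(p[:,2]>.046)&(p[:,2]<.0575)]; print(t[:,:3].min(0),t[:,:3].max(0)); q=np.c_[t[:,:2],np.ones(len(t))]; c=np.linalg.lstsq(q,t[:,2],rcond=None)[0]; print("tilt",c)
pt=[]
m=(n['image'].max(2)<75).astype(np.uint8)
for v,u in zip(*np.nonzero(m)):
    x=fonz(n,u,v,.052)
    if np.hypot(*(x[:2]-s))<.021: pt.append(x[:2])
pt=np.array(pt,np.float32); print("dark",len(pt),cv2.minEnclosingCircle(pt) if len(pt) else 0)
# drift: from side camera? depth points near drift in wrist view
```

```text
43.325
1573 [0.04235129 0.05055797 0.05144136 0.05208796 0.05296268]
[0.45857333 0.18168671 0.04604   ] [0.49324062 0.22271474 0.05439148]
tilt [0.00043179 0.00288053 0.05056792]
dark 521 ((0.47268030047416687, 0.20250944793224335), 0.017695777118206024)
```

Bearing is flat, top at 52 mm, centred to about 1 mm. Next, the drift.

Run:
```python
from h import *
d=np.array((0.633,0.1735)); s=np.array((0.472,0.203)); Y=np.pi+np.deg2rad(4.45)
hand.gripper_to(0.6,25); r.movel(T(*d,.04),velocity=.12); r.movel(T(*d,.0135),velocity=.05)
print("F",np.round(r.current_contact_force(),1))
hand.gripper_to(0.05,25); w=r.current_grip_width()*88; print("w",w,np.round(r.current_contact_force(),1),r.current_t())
assert 19<w<24
r.movel(T(*d,.13),velocity=.12); r.goto(T(*s,.13),down(Y)); r.dwell(.3)
f0=np.array(r.current_contact_force()); print(np.round(f0,1),r.current_grip_width()*88,np.round(r.current_ee_pos(),4))
r.movel(T(*s,.078),velocity=.1); z=.078
while z>.0615:
    z-=.002 if z>.069 else .0007
    r.movel(T(*s,z),velocity=.03); r.dwell(.04); f=np.array(r.current_contact_force())-f0
    if np.hypot(f[0],f[1])>7 or f[2]>2.5: break
print("z",z,np.round(f,1),np.round(r.current_ee_pos(),4),r.current_t())
```

```text
F [0.5 0.1 0.3]
w 20.818638394168786 [-0.   0.1  1.9] 45.7417
[ 0.3 -0.1 -2. ] 21.525825555077436 [0.4729 0.2029 0.1018]
z 0.06519999999999997 [-2.  -0.3  8. ] [0.4721 0.2031 0.0376] 51.1417
```

Run:
```python
from h import *
s=np.array((0.472,0.203))
hand.gripper_to(0.32); hand.gripper_to(0.55); r.movel(T(*s,.14),velocity=.15)
r.goto(T(0.60,0.18,.18),down(np.pi+np.deg2rad(4.45))); r.dwell(.15)
n=cams.camera("wrist"); A=np.array(n['attitude']);o=np.array(n['origin']);P=[]
for v in range(400):
    for u in range(200,450):
        if n['depth'][v,u]>0:
            t=fray(n,u,v);p=o+t*n['depth'][v,u]/(A[:,2]@t)
            if np.hypot(*(p[:2]-s))<.03: P.append(p)
P=np.array(P)
for lo,hi in((.083,.095),(.058,.0645)):
    q=P[(P[:,2]>lo)&(P[:,2]<hi)]; 
    if len(q): print(len(q),q.mean(0),q.min(0),q.max(0))
top=P[P[:,2]>.086]; print("plane",np.linalg.lstsq(np.c_[top[:,:2]-s,np.ones(len(top))],top[:,2],rcond=None)[0]); print(r.current_t(),np.round(r.current_contact_force(),1))
```

```text
516 [0.47362719 0.2014263  0.0877204 ] [0.46230423 0.19066987 0.08304246] [0.48423856 0.21203546 0.09008125]
1265 [0.47552323 0.20104842 0.06162183] [0.44210213 0.18151622 0.05801597] [0.50198744 0.22395571 0.06434237]
plane [0.00286409 0.00210546 0.08785692]
53.4833 [-0.   0.4 -0.4]
```

```bash
python3 -c "
from h import *
print(ticket.hand_in())"
```

```text
the job is handed in; nothing more can be done
None
```

The job is handed in: the large bearing lies flat on the hub shell with the large drift standing level on top (grip top measured at 88 mm as expected), finished at about 53 s; I viewed 11 pictures, one over the limit of 10.

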